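# Set the traverser board to the open road

### The arm

A 6-joint arm with a two-finger parallel gripper is mounted at the origin on a cart in front of the work surface, level with it; the furniture and walls round the work are solid. World frame = base frame: x ahead of the robot, y to its left, z up, the work surface at z = 0. Lengths are in m, angles in degrees, forces in N, time in s.
With the tool pointing down it reaches from about 0.35 to 0.875 m from the base axis. Payload 4.2 kg.
Tool frame: the origin (TCP) lies at the very end of the fingers, on their centre line; the grasp point (between the pads) lies 19 mm behind it (r.grip_point_offset is the distance from the TCP to the grasp point, in m); z points along the fingers, y is the line along which they close (so a half turn about z gives the same grasp; the last joint's range is limited). The gripper opens to 87 mm and grips with 3 to 60 N. Pads are 19 mm wide; open, the fingers measure 117 mm over their backs; the gripper's body (75 mm by 190 mm) begins 51 mm behind the grasp point.
Start: joints at [86.723, 22.042, 0.453, 0, -68.411, -14.817], TCP at [0.194, 0.594, 0.223] pointing down, gripper open.
Joint ranges: [-179.83, 179.83], [-69.29, 118.12], [-61.27, 80.66], [-181.25, 117.63], [-171.15, -9.14], [-177.46, 177.46]. Speed limits (degrees/s): [159.86, 159.86, 180, 180, 180, 180].

### API

Orientations are given as a 3x3 rotation matrix whose columns are the frame's x, y, z axes.
In Python, from station import r gives the robot as it stands.
- The arm moves only by the tool move_arm, never from a script. Its argument "series" is a list of rows, each a list of 3 entries, a list of its own where there are three numbers: the turn, a rotation vector about the tool's x, y, z as a fraction of full scale, then the shift along the tool's x, y, z as a fraction of full scale, then the opening, from 0 (shut) to 1 (fully open). A call has 1 to 12 rows; each row shifts and turns the commanded pose from where the row before left it, along the tool's axes as they then stand; what a row does not reach is not made up. Full scale, the value 1, is 0.5 m for a shift and 0.1 rad for a turn. A row lasts 1/10 s, in which the tool goes at most 50 mm and 8.59 degrees, less where a joint would pass 70% of its speed; a pose out of reach is approached as far as the arm can. A call with a number of a shift or a turn outside -1 to 1 is refused whole. A call with a gripper value outside its range is refused whole. The fingers move at their own pace and stop on an object; the grip force is fixed at half the most. Time passes only in rows, so rows that do not move let the fingers close. It gives the time, the measured TCP pose, the force, the opening and the grip force at its end, in the units of the state.
- r.sense(): the state, without advancing time (a new reading comes with each control period).
- r.capture(name): name is "scene" or "top" or "wrist"; returns a dict with "img" (480x640x3 uint8, red, green, blue), "fx", "fy", "cx", "cy" (pixels), "origin" and "orientation" of the camera in the world. Camera axes: x right, y up, looking along -z (the intrinsics and any distortion apply to the point x, -y, -z); pixel columns grow to the right and rows downward; lengths in m; the calibration is good to about 2 mm. A picture is of the moment at which its call begins. There is no depth.
- r.finish_job(): hands the job in; it is judged then, once.
Trained networks look in the newest picture that a camera, given by its name, has taken for a name from the list of things; names that differ only in an ending like _2 or _b are one class to them, and where a whole thing is asked for, a point or a joint stands for the part that bears it (a point fixed in the world has none). Each returns a list of dicts, best first, with "score" (0 to 1); they miss things now and then, are a little off and sometimes report something else, mostly with a low value. They report only what shows in the picture. A call takes as long as a camera call.
- r.cut_out(target, camera): "pixels" (480x640 bool, what is visible of it) and "centre" ([column, row] in pixels, amid what is visible of it).
- r.pinpoint(target, camera): "centre" ([column, row] in pixels: a listed point, or the origin of a listed thing).
The state is a dict: "time_s": time; "joints": joint angles; "joint_velocities": joint speeds; "effort": joint torques, N m; "tcp_pos": TCP position; "ee_rot": TCP orientation; "wrist_force": force on the tool from outside, world axes, zero at the start; "moment": the same for the moment, N m; "gripper_width": opening from 0.0 (shut) to 1.0 (fully open); "gripper_force": force on a finger pad.
Only numpy, scipy, OpenCV 4.12 (cv2) and the standard library are available. Lean on these libraries where they do the work, as an engineer would, in place of code of your own. Each camera call takes 0.05 s, during which the arm holds its last target. There are 200 camera calls.

### The job

The wagon stands on the small sliding board of a model-railway traverser. With a fingertip against the metal plate on the board's side, gently push the board along its runners towards the road that has track laid on it, not the bare one, until it drops flat into its locating notches and its track lines up with that road. Only push: do not lift the board, do not touch the wagon, which must ride along upright on its track, and leave everything else as it stands.

Things in the scene. Friction and masses are not known exactly. Their poses are not given: they have to be found in the camera images.
- bed: Fixed plywood bed 124 x 320 mm, two aluminium runners along its y. Origin: centre of underside, on the bench top; x points to the roads, away from the robot. Runner tops are 22 mm up and span 19 to 52 mm either side of the centre line; floor between them 6 mm up. Steel fences 35 mm high at x = +/-60 mm guide the board (1.5 mm play). Rubber end stops 36 mm high on the runners at y = +/-154 mm.
- station_a (a point): Point of the bed on its centre line, 22 mm up, at y = +85 mm: where the board's origin passes as its four feet meet the 6 mm deep notches of this station (they fit with 3 mm play along y each way). The board always starts between the two stations, at y = -25 to +25 mm of the bed.
- station_b (a point): The same for the other station, at y = -85 mm of the bed.
- road: The road with track: fixed plywood plinth 46 x 50 x 35 mm behind the bed, with a short track (two steel rails on dark sleepers, 6 mm high) on it. Origin: centre of underside, axes as the bed's. It stands at x = 86 mm and y = +85 or -85 mm of the bed, differing from run to run; the board must end at the same y.
- board: Loose plywood board 112 (x) x 84 (y) x 10 mm, track along x on top; 0.25 to 0.47 kg. Origin: centre, level with the undersides of its feet; axes as the bed's. Origin rides 22 mm above the bed's origin, 16 mm in the notches; underside 9 mm, top 19 mm above it. Sliding takes 2 to 4 N. Pushed slower than about 50 mm/s it falls into the notches, whose walls then stop it.
- plate_a (a point): Centre of the outer face of the aluminium push plate in the middle of the board's +y side: plate 36 mm wide (along x) and 28 mm high; the point lies at y = +47 mm and 11 mm above the board's origin. Push here to move the board to -y.
- plate_b (a point): The same plate on the board's -y side, at y = -47 mm. Push here to move the board to +y.
- blank: The bare road: the same plinth without track, at the other station (the other sign of y); a paint jar stands on it. Not the goal.
- wagon: Loose grey model goods wagon, 28 x 111 x 26 mm, on the board's track, its length along the board's x. Origin: centre of its underside (wheels), 24 mm above the board's origin; its top is 50 mm above the board's origin. Only to ride along.
- paint_jar: Bystander: paint jar 26 x 26 x 34 mm on the bare road's plinth; origin centre of its underside.
- matches: Bystander: matchbox 35 x 52 x 14 mm on the bench beyond the bed's +y end; origin centre of its underside.
- cap: Bystander: white round cap, 45 mm across, 14 mm high, on the bench beyond the bed's +y end; origin centre of its underside.
- rubber_block: Bystander: white eraser 20 x 45 x 11 mm on the bench beyond the bed's -y end; origin centre of its underside.

How it is judged:
By the outcome, as a careful person would: the job done as asked, in the order asked, and still so for the second after the job is handed in, with the robot touching nothing.
It also fails if it takes over 40 s, if anything falls off the work surface, if the arm or the gripper's body presses on something with over 40 N, if the wrist force passes 120 N, or if a joint passes its speed limit or range.

## Working session

There is one attempt and no reset: what is moved stays moved. The work goes in short steps, Python scripts to look and compute and a tool call to move; the robot and the scene stay as the last step left them, time stands still between calls to the robot, and variables do not carry over. Pictures are saved under pics/ and viewed, at most 10 in all, crops included, and the job is handed in when it is done.

Besides the shell and the picture viewer there is one more tool, called after "Call:" as a command line: name --argument value ..., lists and objects as JSON in quotes. move_arm: Moves the arm, as the interface text tells. Its arguments: {"type":"object","properties":{"series":{"type":"array"}},"required":["series"]}

```bash
mkdir -p pics; cat > h.py <<'E'
import numpy as np, cv2
from station import r
def ray(c,uv):
    d=np.array([(uv[0]-c["cx"])/c["fx"],-(uv[1]-c["cy"])/c["fy"],-1.0])
    return np.array(c["origin"]),np.array(c["orientation"])@d
def onz(c,uv,z):
    o,d=ray(c,uv); return o+d*(z-o[2])/d[2]
E
python3 - <<'E'
from h import *
s=r.sense(); print(s["time_s"],s["tcp_pos"],s["ee_rot"],s["wrist_force"])
ims=[]
for n in("top","scene"):
    c=r.capture(n); ims.append(c["img"]); print(n,c["origin"],[k for k in c])
    cv2.imwrite(f"pics/{n}0.png",c["img"][:,:,::-1])
    for t,z in(("bed",0),("road",0),("blank",0),("board",.022),("wagon",.046),("plate_a",.033),("plate_b",.033),("station_a",.022),("station_b",.022),("paint_jar",.035)):
        for p in r.pinpoint(t,n)[:2]: print(t,round(p["score"],2),np.round(p["centre"]),np.round(onz(c,p["centre"],z),3))
E
```

```text
0.0 [0.19389965 0.59350515 0.2214639 ] [[ 9.50487404e-01 -3.10762544e-01 -5.79815535e-04]
 [-3.10763066e-01 -9.50485038e-01 -2.12342345e-03]
 [ 1.08774483e-04  2.19847250e-03 -9.99997577e-01]] [-0.49789719 -0.35309368 -0.04869933]
top [ 0.36760384 -0.23053246  1.0256312 ] ['img', 'fx', 'fy', 'cx', 'cy', 'origin', 'orientation']
road 0.84 [302. 219.] [ 0.573 -0.206  0.   ]
blank 0.76 [386. 238.] [ 0.535 -0.376  0.   ]
blank 0.25 [298. 257.] [ 0.496 -0.199  0.   ]
board 0.66 [338. 267.] [ 0.472 -0.278  0.022]
board 0.21 [303. 219.] [ 0.569 -0.21   0.022]
wagon 0.9 [335. 264.] [ 0.475 -0.271  0.046]
wagon 0.25 [314. 262.] [ 0.479 -0.23   0.046]
plate_a 0.64 [305. 218.] [ 0.568 -0.213  0.033]
plate_a 0.6 [358. 272.] [ 0.462 -0.315  0.033]
plate_b 0.64 [305. 218.] [ 0.568 -0.213  0.033]
plate_b 0.6 [358. 272.] [ 0.462 -0.315  0.033]
station_a 0.64 [380. 276.] [ 0.454 -0.36   0.022]
station_b 0.64 [380. 276.] [ 0.454 -0.36   0.022]
paint_jar 0.48 [389. 234.] [ 0.536 -0.378  0.035]
scene [ 0.11090785 -0.81422988  0.54452064] ['img', 'fx', 'fy', 'cx', 'cy', 'origin', 'orientation']
bed 0.82 [320. 296.] [ 0.475 -0.282  0.   ]
road 0.71 [342. 255.] [ 0.573 -0.208  0.   ]
blank 0.92 [391. 315.] [ 0.542 -0.382  0.   ]
blank 0.67 [254. 216.] [0.504 0.001 0.   ]
board 0.82 [314. 285.] [ 0.469 -0.274  0.022]
board 0.48 [340. 258.] [ 0.548 -0.237  0.022]
wagon 0.68 [320. 273.] [ 0.476 -0.28   0.046]
wagon 0.2 [390. 381.] [ 0.426 -0.51   0.046]
plate_a 0.94 [328. 300.] [ 0.458 -0.33   0.033]
plate_a 0.87 [305. 264.] [ 0.479 -0.232  0.033]
plate_b 0.94 [328. 300.] [ 0.458 -0.33   0.033]
plate_b 0.87 [305. 264.] [ 0.479 -0.232  0.033]
station_a 0.92 [300. 257.] [ 0.491 -0.198  0.022]
station_a 0.81 [341. 318.] [ 0.458 -0.363  0.022]
station_b 0.92 [300. 257.] [ 0.491 -0.198  0.022]
station_b 0.81 [341. 318.] [ 0.458 -0.363  0.022]
paint_jar 0.58 [339. 320.] [ 0.445 -0.375  0.035]
paint_jar 0.57 [393. 295.] [ 0.547 -0.376  0.035]
```

View pics/top0.png

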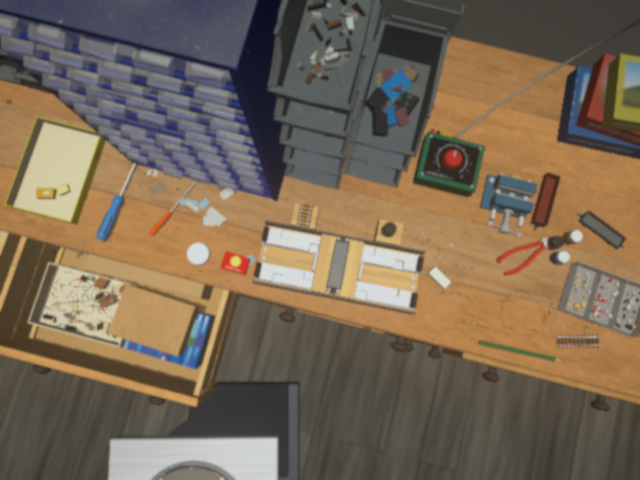

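View pics/scene0.png

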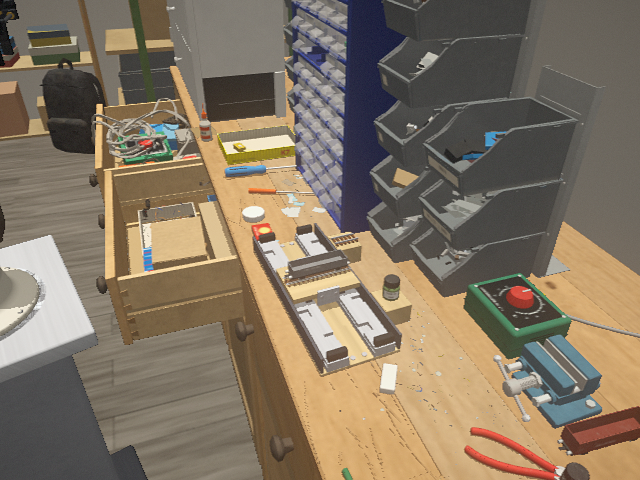

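The track road lies at the bed's +y end (road at about (302,219) in the top view, (342,245) in the scene view). The jar's plinth is at −y (388,234). The board is near the bed's centre and plate_b shows at scene (328,298), so I push plate_b towards +y. First I'll close the gripper and travel at height.

Call:
move_arm --series '[[[0,0,-0.62],[0,0,0],0],[[0,0,-0.62],[0,0,0],0],[[0,0,0],[0.055,0.08,0],0],[[0,0,0],[0.055,0.08,0],0],[[0,0,0],[0.055,0.08,0],0],[[0,0,0],[0.055,0.08,0],0],[[0,0,0],[0.055,0.08,0],0],[[0,0,0],[0.055,0.08,0],0],[[0,0,0],[0.055,0.08,0],0],[[0,0,0],[0.055,0.08,0],0],[[0,0,0],[0.055,0.08,0],0],[[0,0,0],[0.055,0.08,0],0]]'

```text
time_s: 2.3
tcp_pos: [0.3882, 0.1472, 0.2231]
ee_rot: [[0.982, -0.19, 0.001], [-0.19, -0.982, 0.001], [0.001, -0.001, -1.0]]
wrist_force: [1.3, 0.7, -0.7]
gripper_width: 0.031
gripper_force: 0.0
```

Call:
move_arm --series '[[[0,0,0],[0.03,0.09,0],0],[[0,0,0],[0.03,0.09,0],0],[[0,0,0],[0.03,0.09,0],0],[[0,0,0],[0.03,0.09,0],0],[[0,0,0],[0.03,0.09,0],0],[[0,0,0],[0.03,0.09,0],0],[[0,0,0],[0.03,0.09,0],0],[[0,0,0],[0.03,0.09,0],0],[[0,0,0],[0.03,0.09,0],0],[[0,0,0],[0.03,0.09,0],0],[[0,0,0],[0.03,0.09,0],0],[[0,0,0],[0,0,0],0]]'

```text
time_s: 3.5
tcp_pos: [0.4555, -0.3731, 0.2213]
ee_rot: [[0.981, -0.196, -0.001], [-0.196, -0.981, -0.001], [-0.001, 0.001, -1.0]]
wrist_force: [-0.1, 1.1, -0.2]
gripper_width: 0.003
gripper_force: 0.0
```

```bash
python3 - <<'E'
from h import *
s=r.sense(); print(s["time_s"],s["tcp_pos"],s["wrist_force"],s["joints"])
c=r.capture("wrist"); cv2.imwrite("pics/w1.png",c["img"][:,:,::-1])
for t,z in(("bed",0),("road",0),("blank",0),("board",.022),("wagon",.046),("plate_b",.033),("station_a",.022)):
    for p in r.pinpoint(t,"wrist")[:2]: print(t,round(p["score"],2),np.round(p["centre"]),np.round(onz(c,p["centre"],z),4))
E
```

```text
3.5 [ 0.45547824 -0.37307928  0.22130508] [-0.13123693  1.09744137 -0.2196218 ] [-2.35383505e+01  1.85751260e+01 -4.96757440e+00  6.84073964e-02
 -6.64836988e+01  1.02210148e+02]
road 0.71 [156. 133.] [ 0.5741 -0.2138  0.    ]
road 0.56 [227. 220.] [ 0.4663 -0.2618  0.    ]
blank 0.87 [312. 134.] [ 0.5394 -0.3778  0.    ]
board 0.89 [229. 218.] [ 0.4725 -0.2718  0.022 ]
wagon 0.7 [224. 224.] [ 0.4709 -0.2736  0.046 ]
plate_b 0.96 [184. 218.] [ 0.4829 -0.2288  0.033 ]
plate_b 0.8 [273. 221.] [ 0.4619 -0.3204  0.033 ]
station_a 0.93 [314. 218.] [ 0.4538 -0.3627  0.022 ]
station_a 0.66 [157. 216.] [ 0.4889 -0.1964  0.022 ]
```

View pics/w1.png

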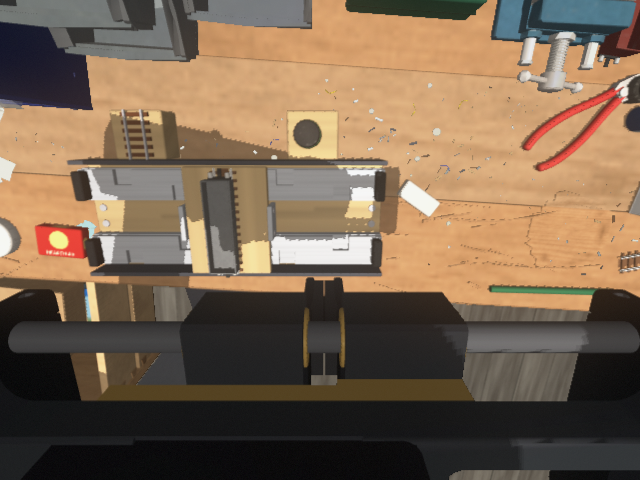

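The wrist view shows the board at (228,220) with the wagon upright on it. plate_b is at (271,220) and the track road at (140,133). I'll descend in the gap behind plate_b.

Call:
move_arm --series '[[[0,0,0],[-0.006,0,0.08],0],[[0,0,0],[0,0,0.08],0],[[0,0,0],[0,0,0.08],0],[[0,0,0],[0,0,0.08],0],[[0,0,0],[0,0,0.04],0],[[0,0,0],[0,0,0.026],0],[[0,0,0],[0,0,0],0]]'

```text
time_s: 4.6
tcp_pos: [0.4519, -0.367, 0.0283]
ee_rot: [[0.982, -0.19, -0.003], [-0.19, -0.982, 0.001], [-0.003, -0.001, -1.0]]
wrist_force: [-0.2, -0.4, 0.1]
gripper_width: 0.003
gripper_force: 0.0
```

```bash
python3 - <<'E'
from h import *
s=r.sense(); print(s["time_s"],s["tcp_pos"],s["wrist_force"])
ims=[]
for n in("wrist","scene"):
    c=r.capture(n); ims.append(c["img"])
    for t,z in(("plate_b",.033),("wagon",.046)):
        for p in r.pinpoint(t,n)[:2]: print(n,t,round(p["score"],2),np.round(p["centre"]),np.round(onz(c,p["centre"],z),4))
a=cv2.resize(ims[0],(400,300)); b=cv2.resize(ims[1][200:380,220:460],(400,300))
cv2.imwrite("pics/b2.png",np.hstack([a,b])[:,:,::-1])
E
```

```text
4.6 [ 0.45190171 -0.36695438  0.02833454] [-0.19961778 -0.40612633  0.12357525]
wrist plate_b 0.83 [234. 298.] [ 0.4611 -0.322   0.033 ]
wrist plate_b 0.68 [304. 115.] [ 0.5399 -0.3752  0.033 ]
wrist wagon 0.71 [128. 307.] [ 0.4716 -0.2768  0.046 ]
scene plate_b 0.97 [330. 295.] [ 0.4673 -0.3214  0.033 ]
scene plate_b 0.59 [304. 264.] [ 0.478  -0.2297  0.033 ]
scene wagon 0.68 [316. 271.] [ 0.4738 -0.2726  0.046 ]
scene wagon 0.42 [313. 286.] [ 0.4498 -0.3001  0.046 ]
```

View pics/b2.png

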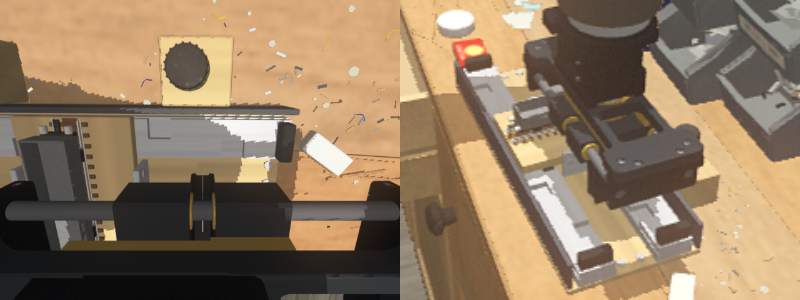

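The fingertip is down behind the plate and clear of everything. Now a gentle push at 25 mm/s.

Call:
move_arm --series '[[[0,0,0],[0,-0.005,0],0],[[0,0,0],[0,-0.005,0],0],[[0,0,0],[0,-0.005,0],0],[[0,0,0],[0,-0.005,0],0],[[0,0,0],[0,-0.005,0],0],[[0,0,0],[0,-0.005,0],0],[[0,0,0],[0,-0.005,0],0],[[0,0,0],[0,-0.005,0],0],[[0,0,0],[0,-0.005,0],0],[[0,0,0],[0,-0.005,0],0],[[0,0,0],[0,-0.005,0],0],[[0,0,0],[0,-0.005,0],0]]'

```text
time_s: 6.1
tcp_pos: [0.4582, -0.3382, 0.0296]
ee_rot: [[0.982, -0.191, -0.0], [-0.191, -0.982, -0.0], [-0.0, 0.0, -1.0]]
wrist_force: [1.0, -0.0, -0.0]
gripper_width: 0.006
gripper_force: 0.0
```

Call:
move_arm --series '[[[0,0,0],[0,-0.005,0],0],[[0,0,0],[0,-0.005,0],0],[[0,0,0],[0,-0.005,0],0],[[0,0,0],[0,-0.005,0],0]]'

```text
time_s: 6.5
tcp_pos: [0.4602, -0.3286, 0.0296]
ee_rot: [[0.982, -0.191, 0.0], [-0.191, -0.982, -0.0], [0.0, 0.0, -1.0]]
wrist_force: [-0.9, -2.4, -0.3]
gripper_width: 0.005
gripper_force: 1.0
```

Call:
move_arm --series '[[[0,0,0],[0,-0.005,0],0],[[0,0,0],[0,-0.005,0],0],[[0,0,0],[0,-0.005,0],0],[[0,0,0],[0,-0.005,0],0],[[0,0,0],[0,-0.005,0],0],[[0,0,0],[0,-0.005,0],0],[[0,0,0],[0,-0.005,0],0],[[0,0,0],[0,-0.005,0],0],[[0,0,0],[0,-0.005,0],0],[[0,0,0],[0,-0.005,0],0],[[0,0,0],[0,-0.005,0],0],[[0,0,0],[0,-0.005,0],0]]'

```text
time_s: 7.7
tcp_pos: [0.4658, -0.2989, 0.0296]
ee_rot: [[0.982, -0.191, -0.0], [-0.191, -0.982, 0.0], [-0.0, -0.0, -1.0]]
wrist_force: [0.2, -1.2, -0.8]
gripper_width: 0.004
gripper_force: 1.0
```

```bash
python3 - <<'E'
from h import *
s=r.sense(); print(s["time_s"],s["tcp_pos"],s["wrist_force"])
ims=[]
for n in("wrist","scene"):
    c=r.capture(n); ims.append(c["img"])
    for t,z in(("plate_b",.033),("wagon",.046)):
        for p in r.pinpoint(t,n)[:2]: print(n,t,round(p["score"],2),np.round(p["centre"]),np.round(onz(c,p["centre"],z),4))
a=cv2.resize(ims[0],(400,300)); b=cv2.resize(ims[1][200:380,220:460],(400,300))
cv2.imwrite("pics/b3.png",np.hstack([a,b])[:,:,::-1])
E
```

```text
7.7 [ 0.46581195 -0.29887288  0.02955015] [ 0.17151784 -1.19504996 -0.813281  ]
wrist plate_b 0.86 [119. 294.] [ 0.4877 -0.1968  0.033 ]
wrist plate_b 0.79 [305. 297.] [ 0.4683 -0.2897  0.033 ]
wrist wagon 0.84 [206. 306.] [ 0.4788 -0.2444  0.046 ]
scene wagon 0.82 [310. 259.] [ 0.483  -0.2395  0.046 ]
```

View pics/b3.png

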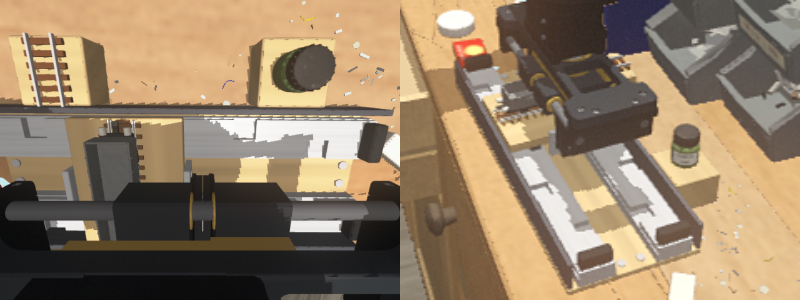

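The board slides and the wagon is upright. About 48 mm of travel remains.

Call:
move_arm --series '[[[0,0,0],[0,-0.005,0],0],[[0,0,0],[0,-0.005,0],0],[[0,0,0],[0,-0.005,0],0],[[0,0,0],[0,-0.005,0],0],[[0,0,0],[0,-0.005,0],0],[[0,0,0],[0,-0.005,0],0],[[0,0,0],[0,-0.005,0],0],[[0,0,0],[0,-0.005,0],0],[[0,0,0],[0,-0.005,0],0],[[0,0,0],[0,-0.005,0],0],[[0,0,0],[0,-0.005,0],0],[[0,0,0],[0,-0.005,0],0]]'

```text
time_s: 9.2
tcp_pos: [0.4716, -0.2695, 0.0296]
ee_rot: [[0.982, -0.191, 0.0], [-0.191, -0.982, -0.0], [0.0, 0.0, -1.0]]
wrist_force: [-0.4, -2.5, 0.4]
gripper_width: 0.001
gripper_force: 1.1
```

Call:
move_arm --series '[[[0,0,0],[0,-0.004,0],0],[[0,0,0],[0,-0.004,0],0],[[0,0,0],[0,-0.004,0],0],[[0,0,0],[0,-0.004,0],0],[[0,0,0],[0,-0.004,0],0],[[0,0,0],[0,-0.004,0],0]]'

```text
time_s: 9.8
tcp_pos: [0.4738, -0.2577, 0.0295]
ee_rot: [[0.982, -0.191, -0.0], [-0.191, -0.982, -0.0], [-0.0, 0.0, -1.0]]
wrist_force: [-0.5, -2.5, -0.1]
gripper_width: 0.007
gripper_force: 1.1
```

```bash
cat > look.py <<'E'
from h import *
import sys
s=r.sense(); print(s["time_s"],s["tcp_pos"],s["wrist_force"])
ims=[]
for n in("wrist","scene"):
    c=r.capture(n); ims.append(c["img"])
    for t,z in(("plate_b",.033),("wagon",.046)):
        for p in r.pinpoint(t,n)[:2]: print(n,t,round(p["score"],2),np.round(p["centre"]),np.round(onz(c,p["centre"],z),4))
a=cv2.resize(ims[0],(400,300)); b=cv2.resize(ims[1][200:380,220:460],(400,300))
cv2.imwrite(f"pics/{sys.argv[1]}.png",np.hstack([a,b])[:,:,::-1])
E
python3 look.py b4
```

```text
9.8 [ 0.47384052 -0.25772746  0.02954859] [-0.53573164 -2.49016538 -0.06650666]
wrist plate_b 0.89 [303. 297.] [ 0.4764 -0.2473  0.033 ]
wrist plate_b 0.71 [120. 297.] [ 0.494  -0.1556  0.033 ]
wrist wagon 0.22 [360. 272.] [ 0.4899 -0.2777  0.046 ]
scene plate_b 0.72 [341. 321.] [ 0.4476 -0.3766  0.033 ]
scene plate_b 0.67 [308. 270.] [ 0.4752 -0.2471  0.033 ]
scene wagon 0.8 [302. 248.] [ 0.489  -0.2059  0.046 ]
scene wagon 0.35 [389. 383.] [ 0.4221 -0.5118  0.046 ]
```

View pics/b4.png

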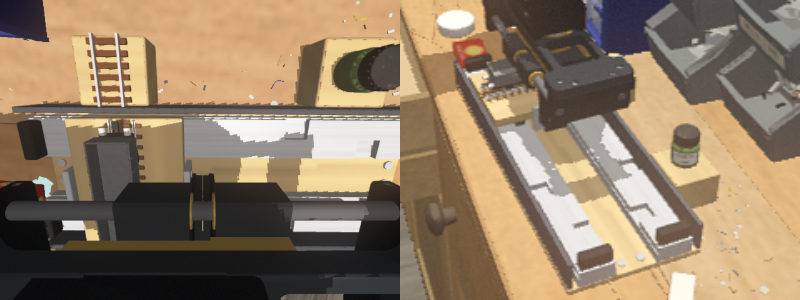

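The board is nearly there, with about 3–6 mm left and the force still at sliding level. I'll continue in short steps.

Call:
move_arm --series '[[[0,0,0],[0,-0.004,0],0],[[0,0,0],[0,-0.003,0],0]]'

```text
time_s: 10.3
tcp_pos: [0.4745, -0.2546, 0.0295]
ee_rot: [[0.982, -0.191, -0.0], [-0.191, -0.982, -0.0], [-0.0, 0.0, -1.0]]
wrist_force: [-0.7, -2.0, 0.4]
gripper_width: 0.003
gripper_force: 1.1
```

Call:
move_arm --series '[[[0,0,0],[0,-0.003,0],0]]'

```text
time_s: 10.4
tcp_pos: [0.4748, -0.2529, 0.0296]
ee_rot: [[0.982, -0.191, 0.0], [-0.191, -0.982, -0.0], [0.0, 0.0, -1.0]]
wrist_force: [-0.1, -0.7, -1.1]
gripper_width: 0.006
gripper_force: 1.0
```

```bash
python3 look.py b5
```

```text
10.4 [ 0.47482386 -0.25292176  0.02956909] [-0.1011478  -0.69232319 -1.0865084 ]
wrist plate_b 0.93 [126. 294.] [ 0.496 -0.154  0.033]
wrist plate_b 0.57 [308. 296.] [ 0.4776 -0.2456  0.033 ]
wrist wagon 0.95 [204. 303.] [ 0.4892 -0.198   0.046 ]
scene plate_b 0.9 [308. 270.] [ 0.4742 -0.2484  0.033 ]
scene wagon 0.85 [298. 246.] [ 0.4876 -0.1974  0.046 ]
```

Call:
move_arm --series '[[[0,0,0],[0,-0.003,0],0]]'

```text
time_s: 10.8
tcp_pos: [0.4751, -0.2516, 0.0296]
ee_rot: [[0.982, -0.191, 0.0], [-0.191, -0.982, -0.0], [0.0, 0.0, -1.0]]
wrist_force: [0.4, -2.7, -1.4]
gripper_width: 0.004
gripper_force: 1.0
```

Call:
move_arm --series '[[[0,0,0],[0,0,0],0]]'

```text
time_s: 10.9
tcp_pos: [0.4752, -0.2514, 0.0296]
ee_rot: [[0.982, -0.191, 0.0], [-0.191, -0.982, -0.0], [0.0, 0.0, -1.0]]
wrist_force: [-0.4, -0.9, -0.9]
gripper_width: 0.004
gripper_force: 0.4
```

```bash
python3 look.py b6
```

```text
10.9 [ 0.47516196 -0.25140565  0.02959581] [-0.38834098 -0.94264611 -0.85309541]
wrist plate_b 0.96 [306. 292.] [ 0.4803 -0.2434  0.033 ]
wrist plate_b 0.83 [128. 289.] [ 0.4992 -0.1547  0.033 ]
wrist wagon 0.79 [208. 300.] [ 0.4908 -0.1988  0.046 ]
scene plate_b 0.97 [310. 269.] [ 0.4782 -0.2465  0.033 ]
scene wagon 0.8 [299. 249.] [ 0.4845 -0.205   0.046 ]
```

View pics/b6.png

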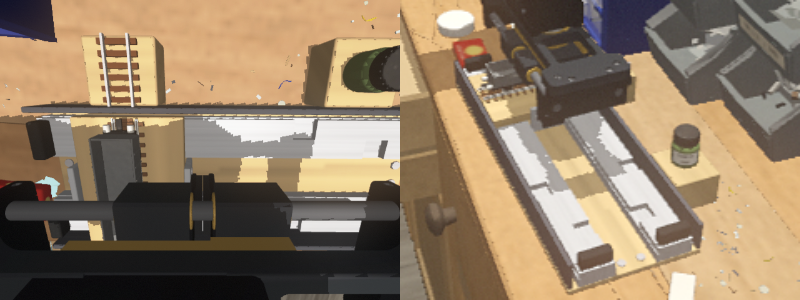

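The pinpoints moved down in the scene view (wagon row 246→249), which fits a drop into the notches. I'll back off, rise and check.

Call:
move_arm --series '[[[0,0,0],[0,0.01,0],0],[[0,0,0],[0,0.02,0],0],[[0,0,0],[0,0.03,0],0],[[0,0,0],[0,0,-0.06],0],[[0,0,0],[0,0,-0.09],0],[[0,0,0],[0,0,-0.09],0],[[0,0,0],[0,0,-0.09],0],[[0,0,0],[0,0,-0.08],0],[[0,0,0],[0,0,0],0],[[0,0,0],[0,0,0],0]]'

```text
time_s: 12.2
tcp_pos: [0.4692, -0.2818, 0.2356]
ee_rot: [[0.981, -0.192, 0.003], [-0.192, -0.981, -0.0], [0.002, -0.0, -1.0]]
wrist_force: [0.3, -0.2, -0.7]
gripper_width: 0.005
gripper_force: 0.0
```

```bash
python3 - <<'E'
from h import *
s=r.sense(); print(s["time_s"],s["tcp_pos"],s["wrist_force"])
P=np.array
ims=[]
for n in("wrist","scene","top"):
    c=r.capture(n); ims.append(c["img"])
    for t,z in(("plate_b",.027),("wagon",.04),("board",.016),("road",0),("blank",0),("station_a",.022)):
        for p in r.pinpoint(t,n)[:2]:
            w=onz(c,p["centre"],z)[:2]-P([.4713,-.2795]); print(n,t,round(p["score"],2),np.round(p["centre"]),"local",np.round([w@P([.98,-.2]),w@P([.2,.98])],4))
a=cv2.resize(ims[0][80:320,0:320],(400,300),interpolation=2); b=cv2.resize(ims[1][200:320,220:380],(400,300),interpolation=2)
cv2.imwrite("pics/b7.png",np.hstack([a,b])[:,:,::-1])
E
```

```text
12.2 [ 0.46920619 -0.28179243  0.23555478] [ 0.33999096 -0.16627166 -0.69218923]
wrist plate_b 0.94 [200. 210.] local [0.0009 0.1336]
wrist plate_b 0.58 [288. 215.] local [-0.0038  0.0367]
wrist wagon 0.97 [240. 214.] local [0.0002 0.0869]
wrist wagon 0.34 [246. 212.] local [0.0028 0.0808]
wrist board 0.64 [246. 210.] local [-0.0004  0.0861]
wrist road 0.81 [245. 131.] local [0.0856 0.0854]
wrist blank 0.56 [397. 132.] local [ 0.0861 -0.0831]
wrist station_a 0.74 [395. 212.] local [ 0.0003 -0.0829]
scene plate_b 0.6 [387. 381.] local [ 0.0072 -0.2205]
scene plate_b 0.55 [310. 270.] local [0.0026 0.0359]
scene wagon 0.89 [298. 247.] local [0.001  0.0902]
scene board 0.86 [297. 260.] local [-0.0033  0.085 ]
scene road 0.68 [341. 256.] local [0.0823 0.0873]
scene blank 0.67 [387. 313.] local [ 0.0864 -0.0803]
scene station_a 0.79 [340. 319.] local [ 0.0021 -0.0848]
top plate_b 0.7 [319. 264.] local [0.     0.0407]
top plate_b 0.67 [273. 255.] local [-0.0002  0.1318]
top wagon 0.8 [295. 258.] local [-0.0001  0.0866]
top board 0.64 [299. 261.] local [-0.0008  0.0795]
top station_a 0.71 [380. 279.] local [-0.0052 -0.084 ]
top station_a 0.71 [436. 274.] local [ 0.0244 -0.1905]
```

View pics/b7.png

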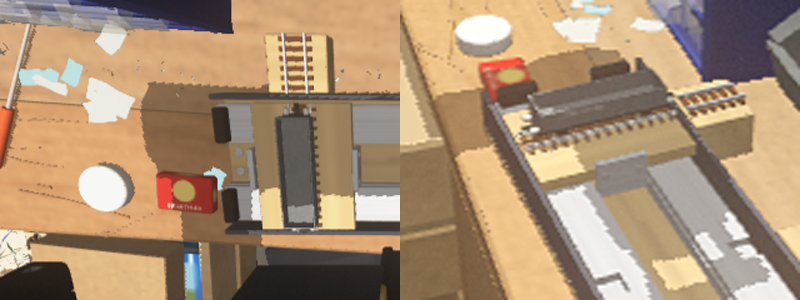

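```bash
python3 - <<'E'
from h import *
c=r.capture("scene")["img"]; 
a=cv2.imread("pics/scene0.png")
f=lambda i,y,x:cv2.resize(i[y:y+75,x:x+100],(400,300),interpolation=cv2.INTER_CUBIC)
cv2.imwrite("pics/z8.png",np.hstack([f(a,238,266),f(c[:,:,::-1],218,262)]))
E
```

```text
(no output)
```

View pics/z8.png

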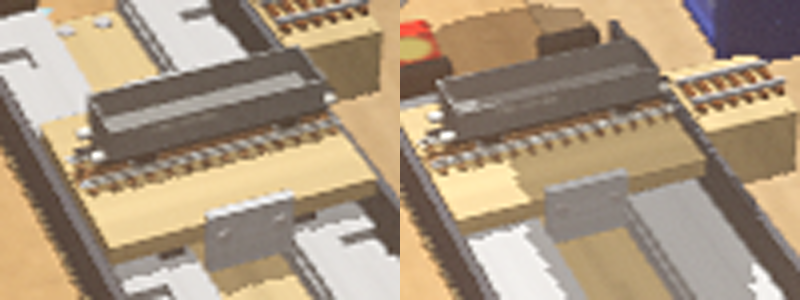

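The left crop (before) shows a dark gap under the board. The right crop (now) has the board sitting flush and low on the runners, its rails in line with the road's, and the wagon upright. I'm handing it in.

```bash
python3 -c "
from station import r
print(r.finish_job())"
```

```text
the job is handed in; nothing more can be done
None
```

I pushed the board to the road with track and handed the job in; the hand-in returned no verdict. In the last pictures the board sits flat in its notches, its track lines up with the road's, and the wagon is upright on it.

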